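# Swap the battery packs on the charging cradle

### The job

The pack on the charging cradle is full. Press the catch beside it so that it comes free, slide it out and stand it upright on the rubber mat; then slide the other pack from the worktop into the cradle, tail last, until it is fully home and the catch has clicked up behind it. Leave the tools and other things around where they are.

Things in the scene. Friction and masses are not known exactly. Their poses are not given: they have to be found in the camera images.
- cradle: Grey charging cradle fixed to the worktop, 240 x 155 mm, origin on the worktop under its channel. Packs slide in along +x. Channel floor z = 16 mm, 70 mm wide (2 mm play each side of a plate). Two lips (y beyond +-26, 12.5 mm over the floor, tops z = 34.5) cover it from x = -20 to the back stop at x = +76; a sprung ejector there pushes a pack out over its last 14 mm with 5 N.
- cradle_home (a point): Place of a latched pack's origin: on the channel floor at cradle x = +29, y = 0 mm (axes as the cradle). For the click push a pack about 2 mm further, to the back stop (about 7 N, more if it is pressed down; surfaces are slick); let go, the ejector presses it back against the catch.
- cradle_mouth (a point): Where the lips begin: on the channel floor at cradle x = -20, y = 0 mm. From here back to x = -110 the floor is open above, between low flared guides (tops z = 25 mm). Lower a pack here, or lift one out, with its origin at least 50 mm before this point (cradle x = -70 or less).
- catch_pad (a point): Middle of the top of the catch's dark steel press pad, 30 x 26 mm, at the cradle's right side (cradle x = +29, y = -86 mm), 40 mm above the worktop when up; moves with the catch. A docked pack (top 91 mm over the worktop) has its side 65 mm from the pad's middle.
- catch (a joint): Catch travel, m: 0 up, 0.010 down. Pad and tooth are one part, pressed straight down against a spring (2.5 to 4.5 N, 1 to 2 N more by friction). The tooth (cradle x 26 to 32, 8 mm high) has a ramp, so an entering pack pushes it down; it springs up in the notch of a pack at home. Pressed 9 mm, it frees the pack, which hops 14 to 25 mm out and holds the catch down: the pad may be let go.
- docked_pack: Battery pack, 0.22 kg, black block on a grey foot plate 90 (x) x 66 (y) x 10 mm; origin: centre of its underside. Block: x -24 to +42, y +-21, z 10 to 72, ridge to 75. Solid +x end enters first; a notch 28 mm wide runs from the -x end to x = +3 between two tail legs. Grip the block across y at z 50. At first latched in the cradle, axes alike.
- bench_pack: Battery pack, 0.22 kg, black block on a grey foot plate 90 (x) x 66 (y) x 10 mm; origin: centre of its underside. Block: x -24 to +42, y +-21, z 10 to 72, ridge to 75. Solid +x end enters first; a notch 28 mm wide runs from the -x end to x = +3 between two tail legs. Grip the block across y at z 50. At first upright on the worktop beside the cradle.
- mat: Black rubber mat fixed on the worktop, 170 x 160 x 4 mm, on the other side of the cradle. Origin: centre of its underside.
- tape_measure: Tape measure, yellow, 37 x 81 x 62 mm; a bystander.
- pliers_blue: Pliers with blue grips, 50 x 159 x 13 mm; a bystander.
- tape_roll: Roll of grey tape, 92 mm across, 44 mm high; a bystander.
- marker_black: Marker pen, 15 x 136 x 16 mm; a bystander.
- spanner_19: Spanner, 38 x 220 x 8 mm; a bystander.
Mind the look-alikes: they are no part of the job. Leave any pink look-alike of the bench_pack alone. There is more than one size of the mat; the one meant has the size given above.

How it is judged:
On the way, in this order (a step that is already met when the one before it is completed fails the run):
1. the catch is pressed and the docked pack has come free of it (value of joint catch above 0.006 m and x of docked_pack in the frame of cradle_home below -0.006 m), for 0.1 s.
2. the full pack stands on the mat, let go (horizontal distance between docked_pack and mat below 0.065 m and height (world z) of docked_pack below 0.009 m and angle between docked_pack's own z axis and vertical below 0.1 rad and linear speed of docked_pack below 0.02 m/s and contact force between the fingers and docked_pack below 0.2 N), for 0.2 s.
At the end, for the whole second after the job is handed in: The pack that was docked stands upright on the mat (its centre within 65 mm of the mat's, at rest, let go); the other pack is home in the cradle (within 3 mm along the channel, 4 mm across, 0.08 rad), at rest, with the catch up (within 2 mm) (all of step 2 and x of bench_pack in the frame of cradle_home between -0.003 and 0.004 m and y of bench_pack in the frame of cradle_home between -0.004 and 0.004 m and z of bench_pack in the frame of cradle_home between -0.0035 and 0.0045 m and angle between the x axis of bench_pack and the x axis of cradle, either way round below 0.08 rad and value of joint catch between -0.002 and 0.002 m and linear speed of bench_pack below 0.02 m/s); the robot touches nothing.
It fails at once if a bystander is moved by more than 40 mm (distance of any of tape_measure, pliers_blue, tape_roll, marker_black, spanner_19 from where it was at the start of the episode above 0.04 m).
It also fails if it takes over 72 s, if anything falls off the work surface, if the arm or the gripper's body presses on something with over 40 N, if the wrist force passes 120 N, or if a joint passes its speed limit or range.

### The arm

A 6-joint arm with a two-finger parallel gripper is mounted at the origin on a cart in front of the work surface, level with it; the furniture and walls round the work are solid. World frame = base frame: x ahead of the robot, y to its left, z up, the work surface at z = 0. Lengths are in m, angles in rad, forces in N, time in s.
With the tool pointing down it reaches from about 0.225 to 0.875 m from the base axis. Payload 3.4 kg.
Tool frame: the origin (TCP) lies midway between the tips of the shut fingers; the grasp point (between the pads) lies 19 mm behind it (manip.grip_point_offset is the distance from the TCP to the grasp point, in m); x points along the fingers, y is the direction in which the jaws open and shut, and the axes are right-handed (so a half turn about x gives the same grasp; the last joint's range is limited). The gripper opens to 85 mm and grips with 20 to 120 N. Pads are 22 mm wide; open, the fingers measure 114 mm over their backs; the gripper's body (76 mm by 85 mm) begins 54 mm behind the grasp point. The pads swing forward as they close: fully open they stand 13 mm farther back than shut.
Start: joints at [1.094, 0.276, 1.505, -0, 1.361, -0.121], TCP at [0.2, 0.539, 0.231] pointing down, gripper open.
Joint ranges: [-2.89, 2.89], [-0.75, 2.08], [0.22, 2.7], [-1.18, 4.32], [0.11, 2.71], [-2.7, 2.7]. Speed limits (rad/s): [2.57, 2.57, 3.14, 3.14, 3.14, 3.14].

### API

Orientations are given as a unit quaternion [w, x, y, z].
In Python, from rig import manip gives the robot as it stands.
- The arm moves only by the shell command python3 -m crank 'ROWS' [FORCE]. ROWS is a JSON object of lists of equal length, an entry for each row: "grip": the opening, from 0 (shut) to 1 (fully open); "slide": the shift along the world's x, y, z in cm, a list of three; "roll": the turn about the world's z in degrees. In form: {"grip": [grip, ...], "slide": [[dx, dy, dz], ...], "roll": [roll, ...]}. A call has 1 to 20 rows; each row is the pose to reach, as a shift and turn from the pose commanded when the call began; what a row does not reach only later rows make up. A row lasts 1/10 s, in which the tool goes at most 50 mm and 8.59 degrees, less where a joint would pass 70% of its speed; a pose out of reach is approached as far as the arm can. A call with a gripper value outside its range is refused whole. The fingers move at their own pace and stop on an object; FORCE is the grip in N (left out, the last holds). Time passes only in rows, so rows that repeat a pose let the fingers close. It gives the time, the measured TCP pose, the force and the opening at its end, in the units of the state.
- manip.get_state(): the state, without advancing time (a new reading comes with each control period).
- manip.get_image(name): name is "scene" or "top" or "wrist"; returns a dict with "frame" (420x560x3 uint8, red, green, blue), "K" (3x3 intrinsics, pixels), "distortion" ([k1, k2, p1, p2, k3] as OpenCV has them; the pictures are not rectified), "R" (3x3) and "t" (3): a world point X has camera coordinates R X + t. Camera axes: x right, y down, z forward; pixel columns grow to the right and rows downward; lengths in m; the calibration is good to about 2 mm. A picture is of the moment at which its call begins. There is no depth.
- manip.sign_off(): hands the job in, once; it reports no verdict.
The state is a dict: "clock": time; "qpos": joint angles; "qd": joint speeds; "effort": joint torques, N m; "position": TCP position; "ee_rot": TCP orientation; "contact_force": force on the tool from outside, world axes, zero at the start; "moment": the same for the moment, N m; "width": finger opening in m.
Only numpy, scipy, OpenCV 4.12 (cv2) and the standard library are available. Lean on these libraries where they do the work, as an engineer would, in place of code of your own. Each camera call takes 0.05 s, during which the arm holds its last target. There are 200 camera calls.

## Working session

There is one attempt and no reset: what is moved stays moved. The work goes in short steps, Python scripts to look and compute and a shell command to move; the robot and the scene stay as the last step left them, time stands still between calls to the robot, and variables do not carry over. Pictures are saved under pics/ and viewed, on a budget of 10 in all, crops included, one or two more only if the job needs it, and the job is handed in when it is done.

```bash
ls; mkdir -p pics
cat > h.py <<'E'
import numpy as np, cv2, json
from rig import manip
def snap(name,tag,crop=None,scale=1):
    im=manip.get_image(name); f=im["frame"]
    np.savez(f"pics/{tag}.npz",**{k:np.array(im[k]) for k in ("frame","K","distortion","R","t")})
    return im
def load(tag): return dict(np.load(f"pics/{tag}.npz"))
def px2w(im,pts,z):
    p=cv2.undistortPoints(np.array(pts,float).reshape(-1,1,2),im["K"],im["distortion"]).reshape(-1,2)
    d=np.c_[p,np.ones(len(p))]@im["R"]; c=-im["R"].T@im["t"]
    s=(np.broadcast_to(z,len(p))-c[2])/d[:,2]
    return c+d*s[:,None]
def w2px(im,X):
    return cv2.projectPoints(np.array(X,float).reshape(-1,1,3),cv2.Rodrigues(im["R"])[0],im["t"],im["K"],im["distortion"])[0].reshape(-1,2)
E
python3 - <<'E'
from h import *
a=snap("top","top0");b=snap("scene","sc0")
for i,t in ((a,"top0"),(b,"sc0")):
    cv2.imwrite(f"pics/{t}.png",cv2.resize(i["frame"][:,:,::-1],(800,600),interpolation=cv2.INTER_CUBIC)); print((-i["R"].T@i["t"]).round(3),i["distortion"])
s=manip.get_state();print(s)
E
```

```text
pics
[ 0.391 -0.169  1.475] [0.03412804 0.         0.         0.         0.        ]
[0.102 0.672 1.198] [-0.11395444  0.          0.          0.          0.        ]
{'clock': 0.1, 'qpos': array([ 1.09402366e+00,  2.76528596e-01,  1.50601251e+00, -2.65536633e-05,
        1.36071475e+00, -1.20996728e-01]), 'qd': array([ 0.00012223, -0.00079071, -0.00456939,  0.00031377, -0.00366104,
        0.00217461]), 'effort': array([ 2.56950254e-03, -4.17696512e+01, -2.46405762e+01,  2.41555072e-04,
        5.71331300e-03,  1.74138438e-05]), 'position': array([0.20007305, 0.53855728, 0.23052564]), 'ee_rot': array([ 0.69578409,  0.1245568 ,  0.69611285, -0.12568613]), 'contact_force': array([ 0.39949182, -0.27646037,  0.06303122]), 'moment': array([ 0.00450783, -0.00361688, -0.02450879]), 'width': 0.08589198394714992}
```

View pics/top0.png

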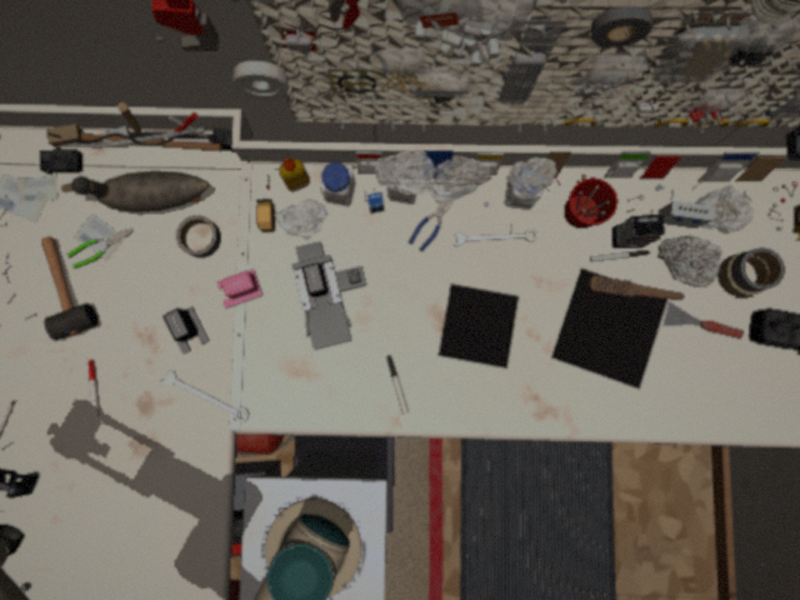

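View pics/sc0.png

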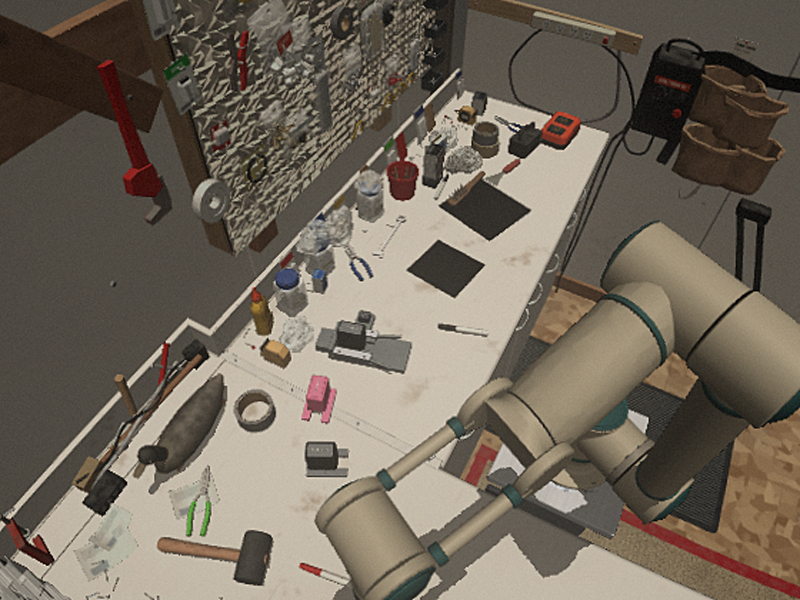

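The top view shows the cradle at (322,295), with its open end towards the robot and its pad at (355,277). The black bench pack is at (185,327) and the pink look-alike at (240,288). There are two mats, at (479,326) and (611,327). I'll enlarge that area.

Run:
```python
from h import *
a=load("top0"); f=a["frame"][150:280,100:370,::-1]
cv2.imwrite("pics/crop1.png",cv2.resize(f,None,fx=2.95,fy=2.95,interpolation=cv2.INTER_CUBIC))
g=lambda L,z:px2w(a,np.array(L)*0.7,z)
m1=g([(451,285),(519,295),(506,367),(439,355)],.004);m2=g([(583,269),(667,296),(640,386),(553,356)],.004)
for m in(m1,m2): print(m.round(3).tolist(),np.linalg.norm(m-np.roll(m,1,0),axis=1).round(3),m.mean(0).round(3))
```

```text
[[0.594, -0.299, 0.004], [0.574, -0.456, 0.004], [0.408, -0.426, 0.004], [0.432, -0.274, 0.004]] [0.164 0.158 0.169 0.155] [ 0.502 -0.364  0.004]
[[0.637, -0.603, 0.004], [0.578, -0.792, 0.004], [0.372, -0.727, 0.004], [0.435, -0.533, 0.004]] [0.214 0.198 0.216 0.204] [ 0.506 -0.664  0.004]
```

View pics/crop1.png

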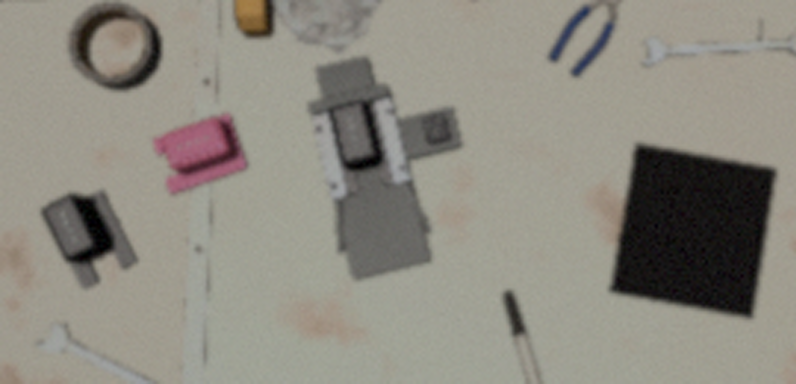

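The mats come out at about 164 x 157 mm and 214 x 200 mm. The left one, centred at (0.502, -0.364), is therefore the one meant. The black pack at crop (80,230) is the bench pack, and the pink one at (200,150) is the decoy. Next I'll work out the cradle and pack poses.

```bash
cat >> h.py <<'E'
from scipy.spatial.transform import Rotation as Ro
def tool():
    s=manip.get_state(); R=Ro.from_quat(s["ee_rot"],scalar_first=True).as_matrix()
    y=R[:,1]; return s, np.degrees(np.arctan2(y[1],y[0])), R
def world(c,yaw,p):
    r=np.radians(yaw); c=np.asarray(c);p=np.asarray(p,float)
    return np.array([c[0]+np.cos(r)*p[0]-np.sin(r)*p[1],c[1]+np.sin(r)*p[0]+np.cos(r)*p[1]])
E
python3 - <<'E'
from h import *
a=load("top0"); g=lambda L,z:px2w(a,np.array(L)/2.95+[100,150]-.5+.5/2.95,z)
fr=g([(352,279),(431,261)],.016); re=g([(318,68),(368,60)],.016); pad=g([(437,130)],.04)[0]
print(fr.round(3).tolist(),re.round(3).tolist(),pad.round(3))
F=fr.mean(0);Rr=re.mean(0);d=(Rr-F)[:2];yaw=np.degrees(np.arctan2(d[1],d[0]));print("len",np.linalg.norm(d),"yaw",yaw)
print("origin from front",world(F[:2],yaw,[.11,0]),"rear",world(Rr[:2],yaw,[-.13,0]),"pad",world(pad[:2],yaw,[-.029,.086]))
# bench pack
leg=g([(92,284),(130,265),(103,193)],.010); print(leg.round(3).tolist()); e=leg[2]-leg[1]
top=g([(43,210),(70,194),(75,262)],.072);print(top.round(3).tolist())
L=(leg[0]+leg[1])/2; y=leg[0]-leg[1]; print("yaw legs",np.degrees(np.arctan2(e[1],e[0])),"tailedge",np.degrees(np.arctan2(y[1],y[0]))-90, np.linalg.norm(y))
s,t,R=tool();print("tool y yaw",t,R.round(3).tolist())
w=manip.get_image("wrist"); print("cam offset in tool",R.T@(-w["R"].T@w["t"]-s["position"]), (R.T@w["R"].T).round(3).tolist(), w["K"][0,0])
E
```

```text
[[0.439, 0.015, 0.016], [0.46, -0.072, 0.016]] [[0.675, 0.061, 0.016], [0.685, 0.005, 0.016]] [ 0.603 -0.076  0.04 ]
len 0.23833489476462874 yaw 15.030626553410256
origin from front [5.55836568e-01 1.55840867e-04] rear [ 5.54228430e-01 -2.75979746e-04] pad [ 5.53089618e-01 -4.03298459e-04]
[[0.427, 0.304, 0.01], [0.449, 0.263, 0.01], [0.529, 0.297, 0.01]]
[[0.504, 0.341, 0.072], [0.521, 0.313, 0.072], [0.449, 0.303, 0.072]]
yaw legs 23.371897912379886 tailedge 28.12533575170731 0.04641218043676021
tool y yaw 69.61586699997979 [[-0.001, 0.348, 0.937], [-0.001, 0.937, -0.348], [-1.0, -0.002, -0.0]]
cam offset in tool [-0.14082901  0.00061893 -0.08140231] [[0.001, -0.319, 0.948], [1.0, -0.0, -0.001], [0.001, 0.948, 0.319]] 299.2220093593426
```

The cradle origin is at (0.554, 0.000) with yaw 15°. The front edge, rear edge and pad agree to 2 mm, and the length is 238 mm against 240 mm. I'll use tool yaw -75°, which keeps joint 6 mid-range. First I'll go above the pad with the gripper shut.

```bash
python3 -m crank '{"grip":[0,0,0,0,0,0,0,0,0,0,0,0,0,0,0,0,0,0,0,0],"slide":[[2.5,-4,0],[5,-8,0],[8,-12,0],[10.5,-16,0],[13,-20,0],[16,-24,0],[18,-28,0],[21,-32,0],[23.5,-36,0],[26,-40,0],[29,-44,0],[31.5,-48,0],[34,-52,0],[37,-56,0],[40.4,-61.5,0],[40.4,-61.5,0],[40.4,-61.5,0],[40.4,-61.5,-2],[40.4,-61.5,-4],[40.4,-61.5,-4]],"roll":[-8,-16,-24,-32,-40,-48,-56,-64,-72,-80,-88,-96,-104,-112,-120,-128,-136,-144.6,-144.6,-144.6]}' 40
python3 - <<'E'
from h import *
w=snap("wrist","w1");s,t,R=tool();print(s["position"],t,s["qpos"].round(2),s["contact_force"])
cv2.imwrite("pics/w1.png",cv2.resize(w["frame"][:,:,::-1],(800,600),interpolation=cv2.INTER_CUBIC))
O=[.5545,0];P=lambda x,y,z:[*world(O,15,[x,y]),z]
print((w2px(w,[P(.029,-.086,.04),P(-.11,0,.016),P(.029,0,.091),P(-.02,.026,.0345),P(-.02,-.026,.0345)])/.7).round(0).tolist())
E
```

```text
clock: 2.15
position: [0.6021, -0.0756, 0.1881]
ee_rot: [-0.091, -0.699, -0.093, 0.703]
contact_force: [-0.6, 0.6, 0.7]
width: 0.0001
[ 0.60318343 -0.07578369  0.18979142] -74.98049036364696 [-0.24  0.35  1.5  -0.    1.3   1.07] [-0.30365884  0.15089704  0.1797798 ]
[[403.0, 285.0], [303.0, 433.0], [257.0, 309.0], [254.0, 346.0], [323.0, 346.0]]
```

View pics/w1.png

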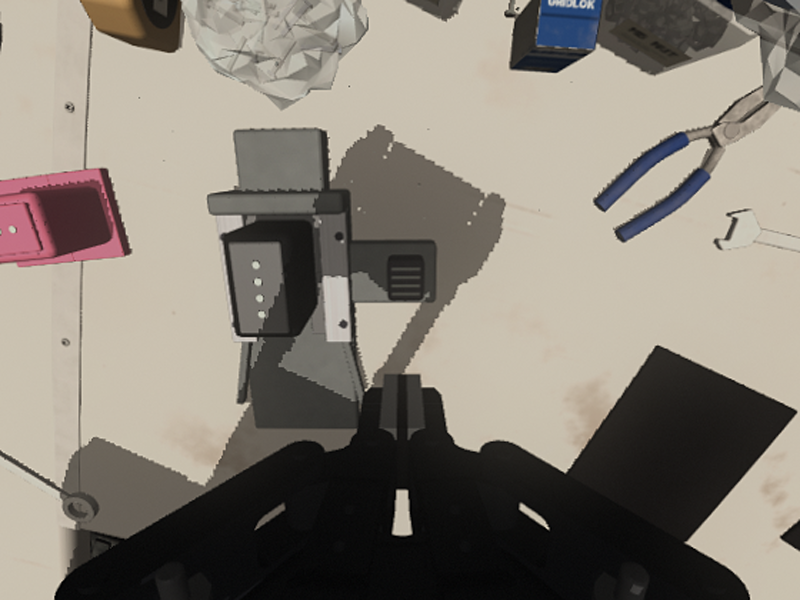

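The wrist view shows the cradle, the pad at (406,278) and its front edge at (305,427). Both sit about 5 px further up the image than predicted, so I'll re-measure.

Run:
```python
from h import *
w=load("w1"); g=lambda L,z:px2w(w,np.array(L)*.7,z)
r=lambda v:v.round(4).tolist()
pad=g([(406,278)],.04)[0];fr=g([(255,428),(359,428)],.016);re=g([(234,129),(327,129)],.016);bs=g([(208,200),(350,197)],.0345);lip=g([(232,341),(352,342)],.0345)
print("pad",r(pad),"front",r(fr),"rear",r(re),"lipfront",r(lip))
F=fr.mean(0)[:2]
d=(re.mean(0)-fr.mean(0))[:2];print(np.linalg.norm(d),np.degrees(np.arctan2(d[1],d[0])))
print("O from pad",world(pad[:2],15,[-.029,.086]),"front",world(F,15,[.11,0]),"lips",world(lip.mean(0)[:2],15,[.02,0]))
```

```text
pad [0.6104, -0.0762, 0.04] front [[0.442, 0.0129, 0.016], [0.4659, -0.0738, 0.016]] rear [[0.6755, 0.063, 0.016], [0.6914, 0.0012, 0.016]] lipfront [[0.5281, 0.037, 0.0345], [0.551, -0.0505, 0.0345]]
0.2379057842529578 15.250782160853682
O from pad [ 0.56015913 -0.00061752] front [ 0.56020149 -0.00199185] lips [ 0.55886147 -0.00160106]
```

Run:
```python
from h import *
a=load("w1");b=snap("wrist","w2")
q=[cv2.cvtColor(i["frame"],cv2.COLOR_RGB2GRAY).astype(np.float32)[:250] for i in(a,b)]
print(cv2.phaseCorrelate(*q,cv2.createHanningWindow((560,250),cv2.CV_32F)))
for i in(a,b):print((w2px(i,[.61,-.076,.04])).round(2),(-i["R"].T@i["t"]).round(4))
print(manip.get_state()["position"])
```

```text
((-0.5351380562643726, 1.180499238374722), 0.9054842921362983)
[[283.91 194.96]] [ 0.6833 -0.0543  0.3284]
[[283.25 195.87]] [ 0.684  -0.0543  0.3304]
[ 0.60416724 -0.07593953  0.19114016]
```

Run:
```python
from h import *
b=load("w2");s=manip.get_state()
print(w2px(b,s["position"])/.7)
f=b["frame"][240:300,250:310,::-1];cv2.imwrite("pics/tip.png",cv2.resize(f,None,fx=6,fy=6,interpolation=cv2.INTER_CUBIC))
```

```text
[[402.67858387 399.17495299]]
```

View pics/tip.png

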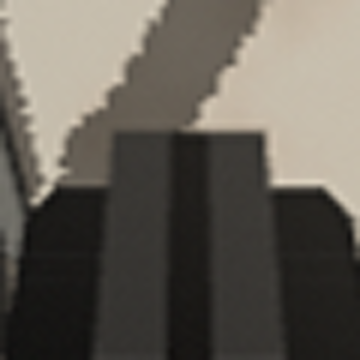

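```bash
python3 -m crank '{"grip":[0,0,0,0,0,0,0,0,0],"slide":[[0.3,0,-3],[0.3,0,-7],[0.3,0,-11],[0.3,0,-14],[0.3,0,-14.5],[0.3,0,-15],[0.3,0,-15.3],[0.3,0,-15.5],[0.3,0,-15.5]],"roll":[0,0,0,0,0,0,0,0,0]}'
python3 -m crank '{"grip":[0,0,0,0],"slide":[[0,0,-0.3],[0,0,-0.5],[0,0,-0.5],[0,0,-0.5]],"roll":[0,0,0,0]}'
```

```text
clock: 3.15
position: [0.609, -0.0763, 0.0382]
ee_rot: [0.093, 0.703, 0.092, -0.7]
contact_force: [1.1, -0.5, 2.5]
width: 0.0
clock: 3.55
position: [0.6078, -0.0761, 0.0316]
ee_rot: [0.093, 0.701, 0.092, -0.701]
contact_force: [1.0, -1.2, 2.9]
width: -0.0004
```

```bash
python3 -m crank '{"grip":[0,0,0,0,0,0],"slide":[[0,0,-0.1],[0,0,-0.2],[0,0,-0.2],[0,0,-0.2],[0,0,-0.2],[0,0,-0.2]],"roll":[0,0,0,0,0,0]}'
python3 - <<'E'
from h import *
b=snap("wrist","w3");t=snap("top","top3");s=manip.get_state();print(s["position"],s["contact_force"])
A=cv2.resize(b["frame"][:,:,::-1],(480,360));B=cv2.resize(t["frame"][180:260,180:287,::-1],(480,360),interpolation=cv2.INTER_CUBIC)
cv2.imwrite("pics/w3.png",np.vstack([A,B])[:600] if 0 else cv2.resize(np.hstack([A,B]),(800,300)))
E
```

```text
clock: 4.15
position: [0.6078, -0.0761, 0.0299]
ee_rot: [0.093, 0.701, 0.092, -0.701]
contact_force: [1.5, -0.3, 6.7]
width: 0.0003
[ 0.60779068 -0.07615007  0.02996239] [ 0.71947304 -0.60911884  7.27741415]
```

View pics/w3.png

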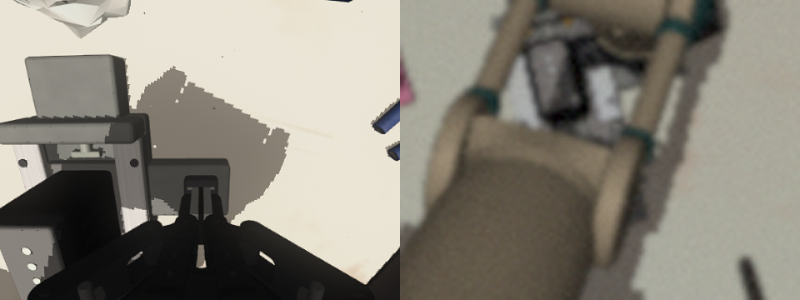

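The ejector plunger is showing at (90,150) in the left picture, so the pack has hopped free. I'll rise, move over the pack and look.

```bash
python3 -m crank '{"grip":[0,0,0,0.5,1,1,1,1,1],"slide":[[0,0,4],[0,0,8],[0,0,12],[-1,2,15],[-2,4,16],[-3,6,16],[-3.4,8,16],[-3.4,8,16],[-3.4,8,16]],"roll":[0,0,0,0,0,0,0,0,0]}'
python3 - <<'E'
from h import *
b=snap("wrist","w4");s,t,R=tool();print(s["position"],t,s["contact_force"])
cv2.imwrite("pics/w4.png",cv2.resize(b["frame"][:,:,::-1],(800,600),interpolation=cv2.INTER_CUBIC))
for O in([.5545,0],[.560,-.0015]):
    P=lambda x,y,z:[*world(O,15,[x,y]),z]
    print((w2px(b,[P(.029,-.086,.04),P(-.02,.026,.0345),P(-.02,-.026,.0345),P(.05,.021,.088),P(.05,-.021,.088)])/.7).round(0).tolist())
E
```

```text
clock: 5.15
position: [0.5718, 0.0047, 0.1878]
ee_rot: [-0.093, -0.7, -0.093, 0.702]
contact_force: [-0.6, -0.3, 0.2]
width: 0.0842
[0.57232243 0.00410462 0.18801378] -74.94227966774923 [ 0.09209482  0.1075052  -0.45805296]
[[525.0, 274.0], [367.0, 336.0], [437.0, 337.0], [365.0, 259.0], [439.0, 259.0]]
[[530.0, 267.0], [370.0, 330.0], [441.0, 330.0], [370.0, 250.0], [444.0, 250.0]]
```

View pics/w4.png

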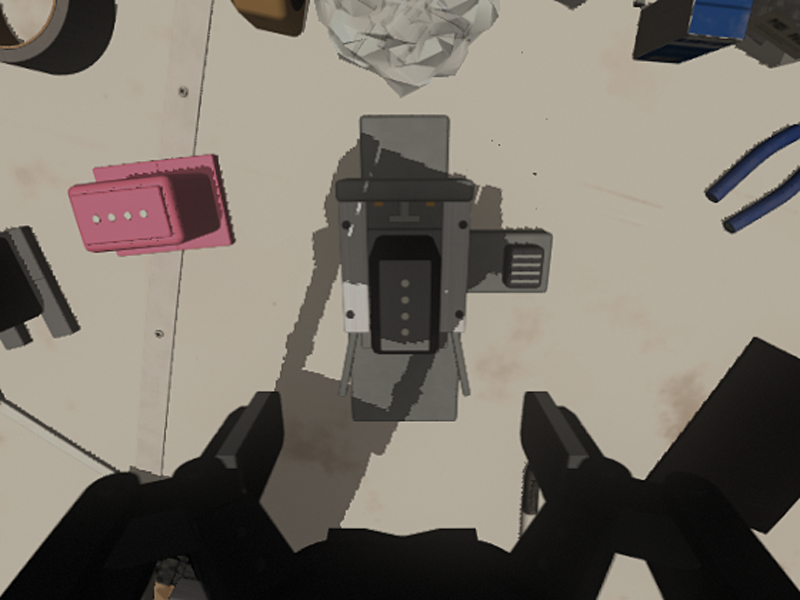

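Run:
```python
from h import *
w=load("w4"); g=lambda L,z:px2w(w,np.array(L)*.7,z); s=manip.get_state()
rear=g([(372,352),(438,353)],.088);rid=g([(379,261),(430,261),(379,350),(431,350)],.091)
pad=g([(525,265)],.04)[0]; fr=g([(352,419),(457,420)],.016); lip=g([(344,331),(466,331)],.0345)
print("rear",rear.round(4).tolist(),np.linalg.norm(rear[0]-rear[1]));print("ridge",rid.round(4).tolist(),np.linalg.norm(rid[:2].mean(0)-rid[2:].mean(0)))
for n,p,o in(("pad",pad,[-.029,.086]),("front",fr.mean(0),[.11,0]),("lip",lip.mean(0),[.02,0])):print(n,world(p[:2],15,o).round(4))
print("pack origin from rear",world(rear.mean(0)[:2],15,[.024,0]),"TCP",s["position"])
```

```text
rear [[0.5419, 0.0155, 0.088], [0.5518, -0.0239, 0.088]] 0.04062959468933921
ridge [[0.5989, 0.0253, 0.091], [0.6064, -0.0026, 0.091], [0.5456, 0.0119, 0.091], [0.5538, -0.0186, 0.091]] 0.05491103058220722
pad [0.5607 0.0026]
front [ 0.5611 -0.0009]
lip [ 0.5594 -0.0012]
pack origin from rear [0.57000639 0.00203669] TCP [0.57232243 0.00410462 0.18801378]
```

The pack has hopped about 18 mm. Its origin is at cradle x ≈ +10 mm and it is centred in the channel. Now I'll go down and grip it.

```bash
python3 -m crank '{"grip":[1,1,1,1,1,1,0.2,0.2,0.2,0.2,0.2,0.2,0.2],"slide":[[0.6,0,-4],[0.6,0,-8],[0.6,0,-11],[0.6,0,-13.5],[0.6,0,-14.2],[0.6,0,-14.2],[0.6,0,-14.2],[0.6,0,-14.2],[0.6,0,-14.2],[0.6,0,-14.2],[0.6,0,-14.2],[0.6,0,-14.2],[0.6,0,-14.2]],"roll":[0,0,0,0,0,0,0,0,0,0,0,0,0]}' 40
```

```text
clock: 6.5
position: [0.5798, 0.004, 0.0476]
ee_rot: [0.093, 0.701, 0.092, -0.701]
contact_force: [1.3, 1.0, 1.6]
width: 0.0416
```

```bash
python3 -m crank '{"grip":[0.2,0.2,0.2,0.2,0.2,0.2,0.2,0.2,0.2],"slide":[[-1,-0.26,0],[-2.4,-0.65,0],[-3.9,-1.04,0],[-5.3,-1.42,0],[-6.8,-1.81,0],[-8.2,-2.2,0],[-9.7,-2.6,0],[-9.7,-2.6,0],[-9.7,-2.6,0]],"roll":[0,0,0,0,0,0,0,0,0]}'
python3 -m crank '{"grip":[0.2,0.2,0.2,0.2,0.2],"slide":[[0,0,1],[0,0,4],[0,0,7],[0,0,9],[0,0,9]],"roll":[0,0,0,0,0]}'
```

```text
clock: 7.4
position: [0.4818, -0.022, 0.0472]
ee_rot: [-0.092, -0.701, -0.092, 0.701]
contact_force: [0.4, 0.5, -2.0]
width: 0.0411
clock: 7.9
position: [0.4854, -0.0222, 0.1405]
ee_rot: [0.093, 0.704, 0.092, -0.698]
contact_force: [0.4, -0.4, -1.9]
width: 0.0417
```

```bash
python3 -m crank '{"grip":[0.2,0.2,0.2,0.2,0.2,0.2,0.2,0.2,0.2,0.2,0.2,0.2,0.2,0.2,0.2,0.2],"slide":[[0,-2,0],[0.5,-6,0],[1,-10,0],[1.5,-14,0],[2,-18,0],[2.3,-22,0],[2.6,-26,0],[2.6,-30,0],[2.6,-33,0],[2.6,-34,0],[2.6,-34,-3],[2.6,-34,-6],[2.6,-34,-8],[2.6,-34,-9.2],[2.6,-34,-9.8],[2.6,-34,-9.8]],"roll":[0,0,0,0,0,0,0,0,0,0,0,0,0,0,0,0]}'
python3 -m crank '{"grip":[0.2,0.2,0.2,0.2],"slide":[[0,0,-0.2],[0,0,-0.4],[0,0,-0.5],[0,0,-0.5]],"roll":[0,0,0,0]}'
```

```text
clock: 9.5
position: [0.5082, -0.3613, 0.0386]
ee_rot: [-0.092, -0.701, -0.093, 0.701]
contact_force: [-1.0, 0.0, -1.8]
width: 0.0415
clock: 9.9
position: [0.5087, -0.3623, 0.0352]
ee_rot: [0.093, 0.701, 0.092, -0.701]
contact_force: [0.3, 0.4, 0.0]
width: 0.0413
```

```bash
python3 -m crank '{"grip":[0.6,1,1,1,1,1,1,1],"slide":[[0,0,0],[0,0,0],[0,0,0],[0,0,0],[0,0,3],[0,0,8],[0,0,12],[0,0,15.5]],"roll":[0,0,0,0,0,0,0,0]}'
python3 -m crank '{"grip":[1,1,1,1,1,1,1,1,1,1,1,1,1,1,1,1,1,1,1],"slide":[[0,3,0],[0,7,0],[0,11.5,0],[0,16,0],[0,20.5,0],[0,25,0],[0,29.5,0],[0,34,0],[0,38.5,0],[-1,43,0],[-1.5,47.5,0],[-2,52,0],[-2.4,56.5,0],[-2.4,61,0],[-2.4,65,0],[-2.4,67.2,0],[-2.4,67.2,0],[-2.4,67.2,0],[-2.4,67.2,0]],"roll":[0,0,0,0,0,0,0,0,0,0,0,2,4,6,8,9,9,9,9]}'
python3 - <<'E'
from h import *
b=snap("wrist","w5");t=snap("top","top5");s,yaw,R=tool();print(s["position"],yaw,s["contact_force"],s["qpos"].round(2))
cv2.imwrite("pics/w5.png",cv2.resize(b["frame"][:,:,::-1],(800,600),interpolation=cv2.INTER_CUBIC))
E
```

```text
clock: 10.7
position: [0.5086, -0.3623, 0.1918]
ee_rot: [0.093, 0.702, 0.092, -0.701]
contact_force: [0.8, -0.1, -0.1]
width: 0.0853
clock: 12.6
position: [0.4842, 0.3089, 0.1892]
ee_rot: [-0.147, -0.691, -0.146, 0.692]
contact_force: [-0.9, 0.0, 0.6]
width: 0.0855
[0.48438426 0.30873593 0.18941015] -66.07955933820061 [0.71817994 0.28285072 0.07178373] [ 0.45  0.3   1.57 -0.    1.27  1.6 ]
```

View pics/w5.png

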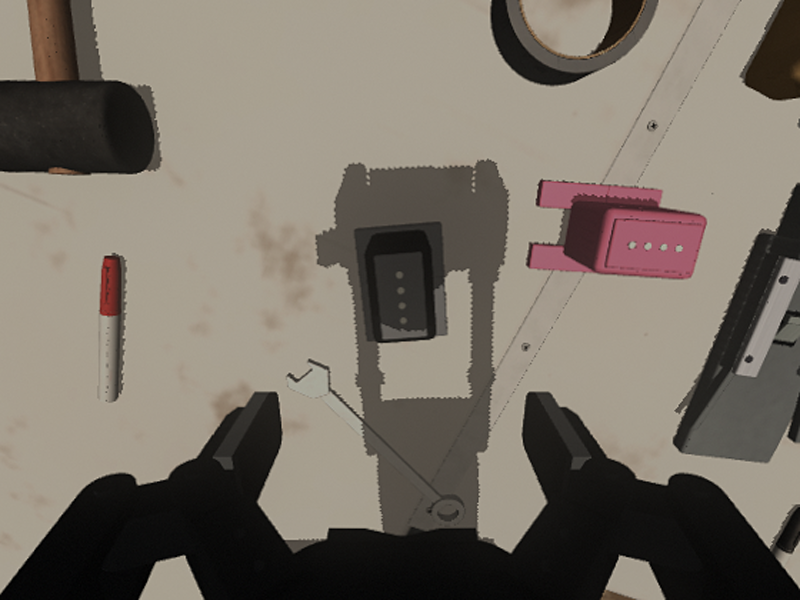

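Run:
```python
from h import *
w=load("w5"); g=lambda L,z:px2w(w,np.array(L)*.7,z); s,yaw,_=tool()
fr=g([(357,229),(442,222)],.010);rear=g([(377,342),(436,338)],.072);rid=g([(375,254),(427,251),(382,331),(433,331)],.075)
ang=lambda v:np.degrees(np.arctan2(v[1],v[0]))
print("front",fr.round(4).tolist(),np.linalg.norm(fr[0]-fr[1]),ang(fr[0]-fr[1])-90)
print("rear",rear.round(4).tolist(),np.linalg.norm(rear[0]-rear[1]),ang(rear[0]-rear[1])-90)
dots=g([(399,274),(403,321)],.075);print("dots",ang(dots[0]-dots[1]))
side=g([(435,283),(436,338)],.072);print("long",ang(rear.mean(0)-fr.mean(0))+180)
y=ang(fr.mean(0)-rear.mean(0)); 
for yy in(y,):
    o1=world(fr.mean(0)[:2],yy,[-.045,0]);o2=world(rear.mean(0)[:2],yy,[.024,0]);print(yy,o1.round(4),o2.round(4),"grip",world((o1+o2)/2,yy,[.009,0]).round(4))
```

```text
front [[0.5058, 0.3544, 0.01], [0.5361, 0.2988, 0.01]] 0.06330888003284872 28.59520146342186
rear [[0.4535, 0.3126, 0.072], [0.4717, 0.2785, 0.072]] 0.03863066766617474 28.102266551659312
dots 28.566417942081735
long 28.040794503884968
28.040794503884985 [0.4812 0.3054] [0.4838 0.3068] grip [0.4904 0.3103]
```

```bash
python3 -m crank '{"grip":[1,1,1,1,1,1,1,0.2,0.2,0.2,0.2,0.2,0.2,0.2,0.2],"slide":[[0.6,0.15,-3],[0.6,0.15,-7],[0.6,0.15,-11],[0.6,0.15,-14],[0.6,0.15,-15.5],[0.6,0.15,-15.7],[0.6,0.15,-15.7],[0.6,0.15,-15.7],[0.6,0.15,-15.7],[0.6,0.15,-15.7],[0.6,0.15,-15.7],[0.6,0.15,-15.7],[0.6,0.15,-15.7],[0.6,0.15,-11],[0.6,0.15,-8]],"roll":[2,4.5,4.5,4.5,4.5,4.5,4.5,4.5,4.5,4.5,4.5,4.5,4.5,4.5,4.5]}' 40
python3 - <<'E'
from h import *
s,yaw,R=tool();print(s["position"],yaw,s["contact_force"],s["width"])
E
```

```text
clock: 14.2
position: [0.4901, 0.3115, 0.1103]
ee_rot: [-0.174, -0.685, -0.174, 0.686]
contact_force: [0.9, 0.7, -2.8]
width: 0.0413
[0.4901323  0.31146595 0.11031442] -61.4778097589953 [ 0.88567696  0.71632429 -2.785885  ] 0.041324942767816474
```

Pack held (width 41.3 mm, -2.8 N). I'll carry it high over the decoy to where the first pack was lifted out of the channel, TCP (0.482, -0.022).

```bash
python3 -m crank '{"grip":[0.2,0.2,0.2,0.2,0.2,0.2,0.2,0.2,0.2,0.2,0.2,0.2,0.2,0.2,0.2],"slide":[[0,0,4],[0,0,6],[-3,-2,6],[-3,-6,6],[-3,-10,6],[-3,-14,6],[-3,-18,6],[-3,-22,6],[-3,-26,6],[-2,-30,6],[-0.9,-33,5],[-0.9,-33.4,2],[-0.9,-33.4,-1],[-0.9,-33.4,-2.5],[-0.9,-33.4,-2.5]],"roll":[0,0,0,0,-3,-6,-9,-12,-13.5,-13.5,-13.5,-13.5,-13.5,-13.5,-13.5]}'
python3 - <<'E'
from h import *
b=snap("wrist","w6");s,yaw,R=tool();print(s["position"],yaw,s["contact_force"])
cv2.imwrite("pics/w6.png",cv2.resize(b["frame"][:,:,::-1],(800,600),interpolation=cv2.INTER_CUBIC))
E
```

```text
clock: 15.7
position: [0.4785, -0.0222, 0.0817]
ee_rot: [-0.092, -0.699, -0.093, 0.703]
contact_force: [-1.0, 0.4, -2.2]
width: 0.0417
[ 0.47995935 -0.02228334  0.08318865] -74.98857971731736 [ 0.67355474 -0.2256198  -2.22450582]
```

View pics/w6.png

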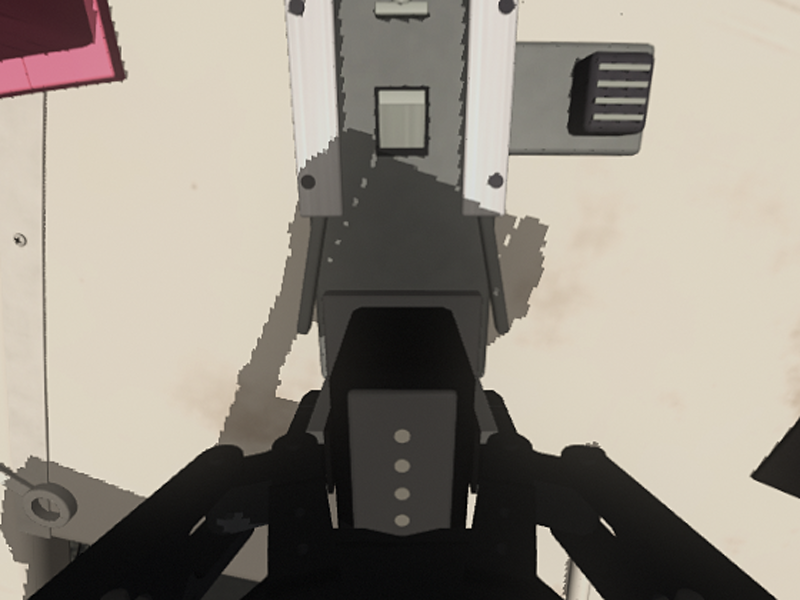

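The pack is centred at column 402, matching the lips' middle at (402,200), and it is parallel to them. The tooth is up at (402,120). Lowering now.

```bash
python3 -m crank '{"grip":[0.2,0.2,0.2,0.2,0.2],"slide":[[0.1,0,-1.5],[0.1,0,-2.8],[0.1,0,-3.3],[0.1,0,-3.5],[0.1,0,-3.5]],"roll":[0,0,0,0,0]}'
python3 -c "
from h import *
s,y,R=tool();print(s['position'],y,s['contact_force'])"
```

```text
clock: 16.25
position: [0.4828, -0.0225, 0.0499]
ee_rot: [0.093, 0.701, 0.092, -0.701]
contact_force: [-0.7, 0.5, -3.1]
width: 0.0415
[ 0.48284033 -0.02246354  0.04993939] -74.96984541560211 [-0.66063252  0.45815857 -3.08992166]
```

```bash
python3 -m crank '{"grip":[0.2,0.2,0.2],"slide":[[0,0,-0.1],[0,0,-0.1],[0,0,-0.1]],"roll":[0,0,0]}'; python3 -m crank '{"grip":[0.2,0.2,0.2],"slide":[[0,0,-0.1],[0,0,-0.1],[0,0,-0.1]],"roll":[0,0,0]}'
```

```text
clock: 16.55
position: [0.4831, -0.0226, 0.0495]
ee_rot: [0.093, 0.702, 0.092, -0.7]
contact_force: [-2.0, -0.6, 7.2]
width: 0.0412
clock: 16.85
position: [0.4831, -0.0226, 0.0495]
ee_rot: [0.093, 0.702, 0.092, -0.7]
contact_force: [-3.8, -0.6, 14.5]
width: 0.0419
```

```bash
python3 -m crank '{"grip":[0.2,0.2,0.2,0.2,0.2,0.2,0.2,0.2],"slide":[[0,0,0.2],[1,0.26,0.2],[2.4,0.65,0.2],[3.9,1.04,0.2],[5.3,1.42,0.2],[6.8,1.81,0.2],[7.7,2.07,0.2],[7.7,2.07,0.2]],"roll":[0,0,0,0,0,0,0,0]}'
python3 -m crank '{"grip":[0.2,0.2,0.2,0.2],"slide":[[0.5,0.13,0],[1,0.26,0],[1.45,0.39,0],[1.45,0.39,0]],"roll":[0,0,0,0]}'
```

```text
clock: 17.65
position: [0.5629, -0.0012, 0.0497]
ee_rot: [0.093, 0.703, 0.092, -0.699]
contact_force: [2.0, -0.3, 4.6]
width: 0.0417
clock: 18.05
position: [0.5745, 0.0021, 0.0495]
ee_rot: [0.092, 0.701, 0.092, -0.701]
contact_force: [0.3, 1.1, 2.4]
width: 0.0413
```

```bash
python3 -m crank '{"grip":[0.2,0.2,0.2,0.2],"slide":[[0.5,0.13,0],[0.97,0.26,0],[0.97,0.26,0],[0.97,0.26,0]],"roll":[0,0,0,0]}'
python3 -m crank '{"grip":[0.2,0.2,0.2,0.2],"slide":[[0.3,0.08,0],[0.5,0.13,0],[0.5,0.13,0],[0.5,0.13,0]],"roll":[0,0,0,0]}'
```

```text
clock: 18.45
position: [0.5835, 0.0046, 0.0495]
ee_rot: [0.092, 0.701, 0.092, -0.701]
contact_force: [-0.7, 0.3, 4.8]
width: 0.0414
clock: 18.85
position: [0.5857, 0.0052, 0.0497]
ee_rot: [-0.093, -0.699, -0.092, 0.703]
contact_force: [-6.8, -2.1, 10.8]
width: 0.0416
```

```bash
python3 -m crank '{"grip":[0.2,0.2,0.2,0.2],"slide":[[0.3,0.08,0.1],[0.5,0.13,0.1],[0.5,0.13,0.1],[0.5,0.13,0.1]],"roll":[0,0,0,0]}'
python3 -m crank '{"grip":[0.2,0.2,0.2,0.2],"slide":[[0.3,0.08,0],[0.5,0.13,0],[0.5,0.13,0],[0.5,0.13,0]],"roll":[0,0,0,0]}'
```

```text
clock: 19.25
position: [0.59, 0.0065, 0.0498]
ee_rot: [-0.093, -0.698, -0.092, 0.704]
contact_force: [-5.9, -2.0, 6.4]
width: 0.0416
clock: 19.65
position: [0.5947, 0.0078, 0.0499]
ee_rot: [-0.093, -0.698, -0.092, 0.704]
contact_force: [-5.8, -2.2, 7.5]
width: 0.0417
```

```bash
python3 -m crank '{"grip":[0.2,0.2,0.2,0.2],"slide":[[0.2,0.05,0],[0.4,0.1,0],[0.4,0.1,0],[0.4,0.1,0]],"roll":[0,0,0,0]}'
python3 -m crank '{"grip":[0.2,0.2,0.2,0.2],"slide":[[0.2,0.05,0],[0.3,0.08,0],[0.3,0.08,0],[0.3,0.08,0]],"roll":[0,0,0,0]}'
```

```text
clock: 20.05
position: [0.5986, 0.0089, 0.0498]
ee_rot: [-0.093, -0.698, -0.093, 0.704]
contact_force: [-6.3, -2.3, 7.2]
width: 0.0418
clock: 20.45
position: [0.5994, 0.0091, 0.05]
ee_rot: [-0.093, -0.697, -0.093, 0.705]
contact_force: [-10.5, -4.7, 10.5]
width: 0.0415
```

```bash
python3 -m crank '{"grip":[0.2,0.2,0.2],"slide":[[0.2,0.05,0],[0.2,0.05,0],[0.2,0.05,0]],"roll":[0,0,0]}'
python3 -m crank '{"grip":[0.2,0.2,0.2,0.2],"slide":[[-0.3,-0.08,0],[-0.7,-0.18,0],[-0.7,-0.18,0],[-0.7,-0.18,0]],"roll":[0,0,0,0]}'
```

```text
clock: 20.75
position: [0.5996, 0.0091, 0.0501]
ee_rot: [-0.094, -0.695, -0.093, 0.707]
contact_force: [-14.5, -5.7, 15.0]
width: 0.0419
clock: 21.15
position: [0.5975, 0.0086, 0.0498]
ee_rot: [-0.093, -0.699, -0.092, 0.703]
contact_force: [-6.1, -2.9, 6.2]
width: 0.0417
```

```bash
python3 -m crank '{"grip":[0.2,0.2,0.2,0.2],"slide":[[-0.2,-0.05,0],[-0.4,-0.1,0],[-0.4,-0.1,0],[-0.4,-0.1,0]],"roll":[0,0,0,0]}'
```

```text
clock: 21.55
position: [0.597, 0.0084, 0.0498]
ee_rot: [0.092, 0.701, 0.092, -0.701]
contact_force: [1.1, 1.2, -3.5]
width: 0.0414
```

The pack stays put when I back off 4 mm, so the catch holds it. I'll let go, rise and check both packs.

```bash
python3 -m crank '{"grip":[0.4,0.7,1,1,1,1,1,1,1,1,1,1,1,1,1,1,1],"slide":[[0,0,0],[0,0,0],[0,0,0],[0,0,0],[0,0,0],[0,0,2],[0,0,6],[0,0,10],[0,0,14],[-3,0,15],[-6,0,15],[-9,0,15],[-9,-3,15],[-9,-7,15],[-9,-11,15],[-9,-13,15],[-9,-13,15]],"roll":[0,0,0,0,0,0,0,0,0,0,0,0,0,0,0,0,0]}'
python3 - <<'E'
from h import *
b=snap("wrist","w7");s,yaw,R=tool();print(s["position"],yaw,s["contact_force"])
cv2.imwrite("pics/w7.png",cv2.resize(b["frame"][:,:,::-1],(800,600),interpolation=cv2.INTER_CUBIC))
E
```

```text
clock: 23.25
position: [0.5066, -0.1245, 0.2005]
ee_rot: [0.092, 0.701, 0.091, -0.701]
contact_force: [-0.2, 0.9, -0.5]
width: 0.0855
[ 0.50635828 -0.12276202  0.20041026] -75.13881931460375 [-0.78412793 -0.47286506 -0.03474322]
```

View pics/w7.png

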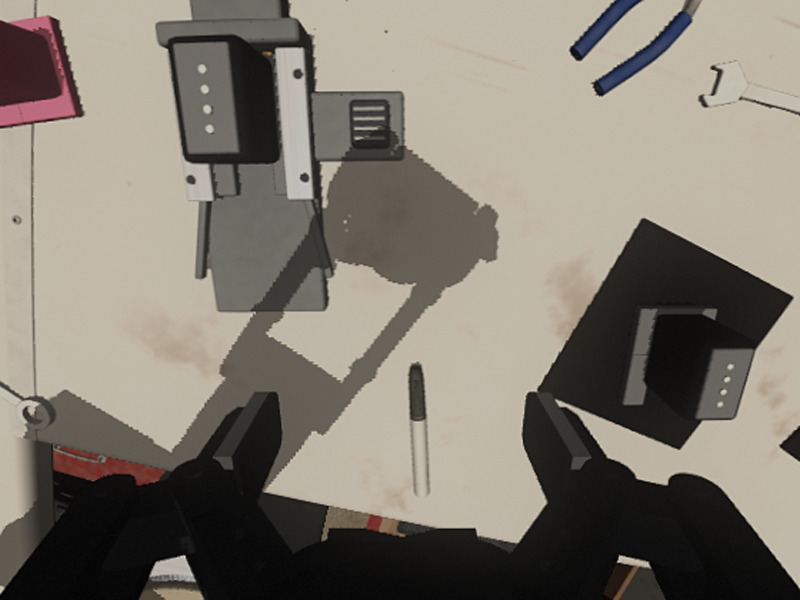

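The bench pack is docked, with its tail at (225,194) about 4 mm inside the lip fronts, as a pack at home should be. The full pack stands upright near the middle of the mat, its plate around (680,355) against the mat's centre at (668,333). The gripper is clear of everything, so I'm handing in.

Run:
```python
from h import *
w=load("w7"); g=lambda L,z:px2w(w,np.array(L)*.7,z)
t=g([(225,194)],.026)[0];l=g([(200,199)],.0345)[0];u=np.array([np.cos(np.radians(15)),np.sin(np.radians(15)),0])
print("tail minus lip front (expect 4 mm):",((t-l)@u*1000).round(1))
f=g([(626,404),(718,306),(641,306)],.014);m=g([(643,219),(793,298),(680,449),(540,388)],.004).mean(0);print("mat",m,"plate edge mid",f[:2].mean(0))
print(manip.sign_off())
```

```text
tail minus lip front (expect 4 mm): 2.7
mat [ 0.5039935  -0.36242299  0.004     ] plate edge mid [ 0.49755774 -0.36506474  0.014     ]
the job is handed in; nothing more can be done
None
```

The job is handed in at about 23 s of the 72 s allowed. No verdict is reported, so these results rest on my own checks.

- **Full pack:** I pressed the catch down about 10 mm and the pack hopped roughly 18 mm out. I slid it out and stood it on the 170 x 160 mm mat. The last picture shows it upright, let go, and about 7 mm from the mat's centre.
- **Bench pack:** I slid it in until it stopped hard, with the push rising to about 16 N. It then stayed put when I backed the arm off 4 mm, so the catch holds it.
- **Home position:** the pack's tail measured 2.7 mm inside the lip fronts, against 4 mm expected. That is within picture accuracy.
- **Catch height:** I did not measure the pad's height directly. The pull test and the last picture are what show the catch is up.
- **Disagreement:** the top and wrist cameras placed the cradle about 5 mm apart along its length. I used a point between them for the press. After that I worked from the arm's own positions and the forces.
- **Bystanders:** the arm kept clear of the tools and the pink look-alike, and touched neither. I took no before-and-after measurement of them.

I viewed 9 pictures of the 10 allowed.

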